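Secure the press nest's retaining pin with its spring cotter

ROBOT

A 6-joint arm with a two-finger parallel gripper is mounted at the origin on the work surface. World frame = base frame: x ahead of the robot, y to its left, z up, the work surface at z = 0. Lengths are in m, angles in rad, forces in N, time in s.
With the tool pointing down it reaches from about 0.35 to 0.975 m from the base axis. Payload 4.9 kg.
Tool frame: the origin (TCP) lies at the very end of the fingers, on their centre line; the grasp point (between the pads) lies manip.grip_point_offset behind it (manip.grip_point_offset is the distance from the TCP to the grasp point, in m); z points along the fingers, y is the line along which they close (so a half turn about z gives the same grasp; the last joint's range is limited). The gripper opens to 85 mm and grips with 20 to 120 N. Pads are 22 mm wide; open, the fingers measure 114 mm over their backs; the gripper's body (76 mm by 85 mm) begins 54 mm behind the grasp point. The pads swing forward as they close: fully open they stand 13 mm farther back than shut.
Start: joints at [1.006, 0.053, 1.613, -0, 1.476, -0.119], TCP at [0.269, 0.564, 0.231] pointing down, gripper open.
Joint ranges: [-3.01, 3.01], [-1.01, 2.22], [0.06, 2.58], [-1.02, 4.17], [0.09, 2.62], [-3.14, 3.14]. Speed limits (rad/s): [2.57, 2.57, 3.14, 3.14, 3.14, 3.14].

INTERFACE

Orientations are given as a unit quaternion [w, x, y, z].
In Python, from plant import manip gives the robot as it stands.
- The arm moves only by the shell command python3 -m crank 'ROWS' [OPENING]. ROWS is JSON, a list of rows, each an object of numbers: "x", "y", "z": the shift along the tool's x, y, z in cm; "turn": the turn about the tool's z in rad. In form: [{"x": .., "y": .., "z": .., "turn": ..}, ...]. A call has 1 to 5 rows; each row shifts and turns the commanded pose from where the row before left it, along the tool's axes as they then stand; what a row does not reach is not made up. A row lasts 1/10 s, in which the tool goes at most 50 mm and 8.59 degrees, less where a joint would pass 70% of its speed; a pose out of reach is approached as far as the arm can. A call with a gripper value outside its range is refused whole. OPENING is the opening in per cent of the stroke, from 0 (shut) to 100 (fully open), set as the call begins (- or left out, the last holds). The fingers move at their own pace and stop on an object; the grip force is fixed at half the most. Time passes only in rows, so rows that do not move let the fingers close. It gives the time, the measured TCP pose, the force, the opening and the grip force at its end, in the units of the state.
- manip.state(): the state, without advancing time (a new reading comes with each control period).
- manip.grab_frame(name): name is "side" or "top"; returns (picture, depth): 420x560x3 uint8, red, green, blue; 420x560 float32, m along the optical axis (not along the pixel's ray), 0 where there is no reading.
- manip.camera_model(name): a dict with "mtx" (3x3 intrinsics, pixels), "world_to_cam" (4x4, takes a point from world to camera coordinates). Camera axes: x right, y down, z forward; pixel columns grow to the right and rows downward; lengths in m; the calibration is good to about 2 mm. A picture is of the moment at which its call begins. camera_model takes no time and is no camera call.
- manip.job_done(): hands the job in; it is judged then, once.
The state is a dict: "time": time; "joint_pos": joint angles; "joint_vel": joint speeds; "joint_efforts": joint torques, N m; "tool_pos": TCP position; "tool_rot": TCP orientation; "contact_force": force on the tool from outside, world axes, zero at the start; "ft_torque": the same for the moment, N m; "gripper_width": opening from 0.0 (shut) to 1.0 (fully open); "grasp_force": force on a finger pad.
Only numpy, scipy, OpenCV 4.12 (cv2) and the standard library are available. Lean on these libraries where they do the work, as an engineer would, in place of code of your own. Each camera call takes 0.05 s, during which the arm holds its last target. There are 200 camera calls.

TASK

Take the orange-headed spring cotter (the one with the sprung bow beside its straight leg) from the rack and push its straight leg down through the cross hole of the press nest's retaining pin, fully home, so that the bow snaps over the side of the pin and the head comes down onto it; then let go. Leave the blue plain pin standing in the rack.

Things in the scene. Friction and masses are not known exactly. Their poses are not given: they have to be found in the camera images.
- cotter_grip (a point): Centre of the cotter's orange head, 32 (x) x 44 (y) x 40 mm (z up), 0.1 kg, standing on a 72 mm high grey rack in one of 3 slots 90 mm apart along x; like heads, blue and black, in the others. Below: straight leg to 79 mm under this point (pointed, 7 mm thick, 11 in its upper half), and bow on the +y side. Grasp across x from above, lift over 70 mm. Cotter x goes along the pin, either way round.
- bow (a joint): Opening of the cotter's sprung wire bow (6 mm wire, in the y-z plane, from 14 to 27 mm beside the leg, ending 76 mm under cotter_grip), rad: 0 at rest, positive when spread away from the leg; peaks near 0.17 as it rides over the pin's side (push under 20 N) and falls back below 0.1 when snapped over.
- cross_hole (a point): Centre of the vertical cross hole in the fixed level steel pin (36 mm diameter, along this y), 85 mm above the table. Hole 16 mm wide in x (chamfered at its top), 20 mm in y, right through. Free end 34 mm to -y; at +y a lug from 70 mm, 110 mm above the table, then the press nest. Cotter home: its head rests on the pin, cotter_grip 38 mm above this point.
- plain_pin_grip (a point): Centre of the blue head (32 x 44 x 40 mm, this point 92 mm above the table, like cotter_grip at the start) of a plain pin with a straight leg and no bow, standing in another slot of the rack. Not to be used.
There are look-alikes about, which are no part of the job. What is meant by the part that bears cotter_grip is not turquoise or white, and is the larger of those in its own colour.

How it is judged:
By the outcome, as a careful person would: the job done as asked, in the order asked, and still so for the second after the job is handed in, with the robot touching nothing.
It also fails if it takes over 43 s, if anything falls off the work surface, if the arm or the gripper's body presses on something with over 40 N, if the wrist force passes 120 N, or if a joint passes its speed limit or range.

## Working session

There is one attempt and no reset: what is moved stays moved. The work goes in short steps, Python scripts to look and compute and a shell command to move; the robot and the scene stay as the last step left them, time stands still between calls to the robot, and variables do not carry over. Pictures are saved under pics/ and viewed, at most 10 in all, crops included, and the job is handed in when it is done.

```bash
mkdir -p pics; cat > h.py <<'E'
import numpy as np, cv2
from plant import manip
def grab(n,tag):
    p,d=manip.grab_frame(n); cv2.imwrite(f'pics/{tag}.png',p[:,:,::-1]); np.save(f'pics/{tag}.npy',d); return p,d
def world(n,d,u,v,r=1):
    m=manip.camera_model(n);K=np.array(m['mtx']);T=np.linalg.inv(np.array(m['world_to_cam']))
    w=d[v-r:v+r+1,u-r:u+r+1];z=np.median(w[w>0])
    return (T@np.r_[np.linalg.inv(K)@[u,v,1]*z,1])[:3]
def cloud(n,d):
    m=manip.camera_model(n);K=np.array(m['mtx']);T=np.linalg.inv(np.array(m['world_to_cam']))
    v,u=np.mgrid[:d.shape[0],:d.shape[1]]
    P=np.stack([u,v,np.ones_like(u)],-1)@np.linalg.inv(K).T*d[...,None]
    return P@T[:3,:3].T+T[:3,3]
def proj(n,p):
    m=manip.camera_model(n);q=np.array(m['world_to_cam'])@np.r_[p,1];q=np.array(m['mtx'])@q[:3];return q[:2]/q[2]
E
python3 - <<'E'
from h import *
grab('top','top0');grab('side','side0')
s=manip.state();print(s,manip.grip_point_offset)
for n in('top','side'):print(manip.camera_model(n))
E
```

```text
{'time': 0.1, 'joint_pos': array([ 1.00599181e+00,  5.32974623e-02,  1.61414109e+00,  7.35549929e-06,
        1.47602262e+00, -1.19007637e-01]), 'joint_vel': array([ 6.93334613e-04,  2.27823957e-05, -4.18697668e-03,  1.84002427e-03,
       -1.11563595e-03,  1.66721755e-03]), 'joint_efforts': array([ 6.04145316e-05, -3.94904029e+01, -3.71363676e+01, -1.39374406e-04,
        3.92893940e-03,  2.43982311e-05]), 'tool_pos': array([0.26918434, 0.56343735, 0.23019118]), 'tool_rot': array([-3.16690291e-04,  2.21057530e-01,  9.75260322e-01, -8.78953269e-04]), 'contact_force': array([ 0.11174173, -0.46432506,  0.31595647]), 'ft_torque': array([ 0.01778591, -0.00174083, -0.01338993]), 'grasp_force': 0.0, 'gripper_width': 1.0036017557230714} 0.0187
{'mtx': array([[415.24997244,   0.        , 280.73863402],
       [  0.        , 415.24997244, 208.40842841],
       [  0.        ,   0.        ,   1.        ]]), 'world_to_cam': array([[ 0.01936826, -0.99978785,  0.00700834, -0.09748488],
       [-0.99488496, -0.01996741, -0.09902133,  0.46954147],
       [ 0.09914027, -0.00505462, -0.99506063,  0.8110912 ],
       [ 0.        ,  0.        ,  0.        ,  1.        ]])}
{'mtx': array([[426.63629781,   0.        , 280.84118365],
       [  0.        , 426.63629781, 209.22630562],
       [  0.        ,   0.        ,   1.        ]]), 'world_to_cam': array([[ 0.98901906, -0.14713678, -0.01385868, -0.4725569 ],
       [-0.09439437, -0.55676353, -0.8252903 ,  0.06159498],
       [ 0.11371455,  0.81753602, -0.56453862,  0.87350734],
       [ 0.        ,  0.        ,  0.        ,  1.        ]])}
```

View pics/top0.png

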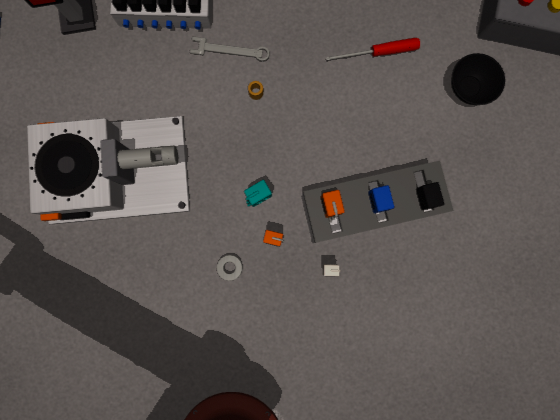

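View pics/side0.png

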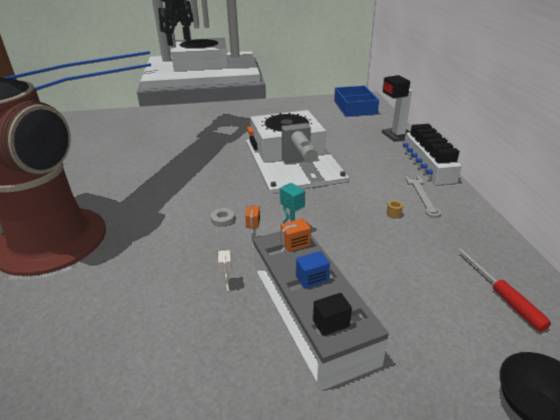

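```bash
python3 - <<'E'
import cv2,numpy as np
a=cv2.imread('pics/top0.png');b=cv2.imread('pics/side0.png')
f=lambda i,x,y,w,h,k:cv2.resize(i[y:y+h,x:x+w],None,fx=k,fy=k,interpolation=cv2.INTER_CUBIC)
r=np.vstack([np.hstack([f(a,240,150,200,150,2),f(a,90,120,100,75,4)]),np.hstack([f(b,200,170,160,120,2.5),f(b,240,100,120,90,400/120)])])
cv2.imwrite('pics/crop.png',r);print(r.shape)
E
```

```text
(600, 800, 3)
```

View pics/crop.png

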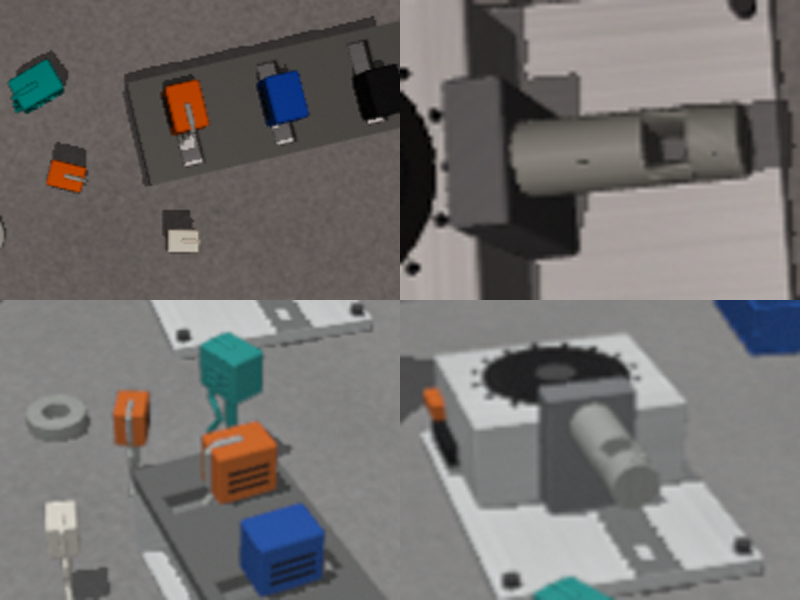

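The large orange head in the rack, top (333,203) and side (297,235), is the cotter. It has a bow wire and is the larger of the oranges. The others are the small orange one (273,238), the turquoise one (258,192), the white one (331,270) and the blue/black heads, so none of those fit. The wire runs towards image-down, so the bow is at world −x. The pin is at top (118–178,157), with its hole near (156,156). Next I measure both.

```bash
python3 - <<'E'
from h import *
s=manip.state()
p=cv2.cvtColor(cv2.imread('pics/top0.png'),cv2.COLOR_BGR2HSV);d=np.load('pics/top0.npy');C=cloud('top',d)
def rect(name,m):
    pts=C[m];(c,wh,a)=cv2.minAreaRect(pts[:,:2].astype(np.float32));print(name,len(pts),pts[:,2].mean().round(4),np.round(c,4),np.round(wh,4),round(a,1))
for nm,u0,u1,v0,v1 in(('orange',318,350,180,222),('blue',365,400,178,220),('black',412,450,175,215)):
    w=np.zeros(d.shape,bool);w[v0:v1,u0:u1]=1
    w&=(abs(C[...,2]-.112)<.006); rect(nm,w)
print('rack z',world('top',d,355,215),'head',world('top',d,327,203))
# pin: points above z .08 right of lug
w=np.zeros(d.shape,bool);w[140:175,122:182]=1;w&=(C[...,2]>.088)&(C[...,2]<.108)
P=C[w];print('pin',len(P),P[:,2].max(),P.min(0),P.max(0))
# axis per-y-bin x mid & circle fit
ys=np.arange(P[:,1].min(),P[:,1].max(),.006);R=[]
for y in ys:
    q=P[abs(P[:,1]-y)<.004]
    if len(q)<10: continue
    A=np.c_[2*q[:,0],2*q[:,2],np.ones(len(q))];k=np.linalg.lstsq(A,(q[:,[0,2]]**2).sum(1),rcond=None)[0]
    r=np.sqrt(k[2]+k[0]**2+k[1]**2)
    R.append((y,k[0],k[1],r,q[:,0].min(),q[:,0].max()))
print(np.round(R,4))
# hole
w=np.zeros(d.shape,bool);w[146:168,145:170]=1
for v in range(146,168):print(v,''.join('%4d'%(C[v,u,2]*1000) for u in range(146,182)))
print(C[156,150:164,:2].round(3).tolist())
E
```

```text
orange 429 0.1106 [ 0.474  -0.1821] [0.047 0.032] 13.0
blue 428 0.1104 [ 0.4855 -0.2718] [0.0441 0.032 ] 14.7
black 421 0.1105 [ 0.4933 -0.3629] [0.0438 0.0328] 13.5
rack z [ 0.45692888 -0.22891338  0.07098867] head [ 0.47421161 -0.17102367  0.11035769]
pin 899 0.10570224766281444 [0.53583834 0.10981746 0.0882066 ] [0.57869739 0.20994761 0.10570225]
[[0.1098 0.5611 0.0918 0.0098 0.5476 0.5787]
 [0.1158 0.562  0.0898 0.013  0.5452 0.5787]
 [0.1218 0.5621 0.0854 0.0165 0.5452 0.5776]
 [0.1278 0.5618 0.0851 0.0165 0.5452 0.5774]
 [0.1338 0.561  0.0855 0.0166 0.5433 0.5782]
 [0.1398 0.5589 0.096  0.0131 0.5429 0.5748]
 [0.1458 0.5586 0.0969 0.0133 0.5428 0.5749]
 [0.1518 0.5578 0.0922 0.0121 0.541  0.5752]
 [0.1578 0.5571 0.0898 0.0125 0.541  0.5752]
 [0.1638 0.5574 0.086  0.0162 0.5393 0.5728]
 [0.1698 0.5567 0.0855 0.0167 0.539  0.5729]
 [0.1758 0.5564 0.0848 0.0171 0.5388 0.5728]
 [0.1818 0.555  0.086  0.0162 0.5384 0.5701]
 [0.1878 0.5547 0.0851 0.0169 0.537  0.5708]
 [0.1938 0.5541 0.086  0.0163 0.5367 0.571 ]
 [0.1998 0.5532 0.0862 0.0163 0.5365 0.5712]
 [0.2058 0.553  0.0848 0.017
[... 2820 characters left out ...]
  80  77  13  12  12  14  14
165   90  89  89  88  90  91  88  90  87  87  87  87  86  86  83  85  84  85  81  11  14  13  13  12  12  13  11  11  13  13  11  11  13  12  12  12
166   89  86  86  86  84  82  82  82  82  15  13  12  12  10  10  13  11  15  14  12  15  14  12  12  13  11  14  15  13  11  11  11  12  11  11  12
167   18  13  14  13  13  10  14  14  13  14  14  13  12  13  13  14  12  11  13   9  12  12  13  10  13  15  11  13  11   9  12 854  13  11  13  12
[[0.556, 0.155], [0.558, 0.156], [0.559, 0.155], [0.561, 0.156], [0.562, 0.156], [0.576, 0.173], [0.576, 0.171], [0.576, 0.169], [0.576, 0.166], [0.576, 0.164], [0.576, 0.162], [0.557, 0.135], [0.556, 0.133], [0.556, 0.131]]
```

```bash
cat >> h.py <<'E'
def headfit(n,d,img,box,zlo,zhi):
    h=cv2.cvtColor(img,cv2.COLOR_BGR2HSV);u0,u1,v0,v1=box;C=cloud(n,d)
    m=np.zeros(d.shape,bool);m[v0:v1,u0:u1]=1
    m&=(h[...,0]<15)&(h[...,1]>150)&(C[...,2]>zlo)&(C[...,2]<zhi)
    P=C[m];r=cv2.minAreaRect(P[:,:2].astype(np.float32));return len(P),P[:,2].mean(),np.round(r[0],4),np.round(r[1],4),r[2]
E
python3 - <<'E'
from h import *
t=cv2.imread('pics/top0.png');sd=cv2.imread('pics/side0.png');dt=np.load('pics/top0.npy');ds=np.load('pics/side0.npy')
print(headfit('top',dt,t,(318,350,180,222),.105,.117))
print(headfit('side',ds,sd,(275,320,215,255),.107,.117))
def pin(n,d,u0,u1,v0,v1):
    C=cloud(n,d)[v0:v1,u0:u1].reshape(-1,3);P=C[(C[:,2]>.09)&(C[:,2]<.108)&(C[:,1]<.2)&(C[:,1]>.105)&(C[:,0]>.53)&(C[:,0]<.59)]
    P=P[(P[:,1]<.13)|(P[:,1]>.165)]
    from scipy.optimize import least_squares
    f=lambda k:np.hypot((P[:,0]-k[0]-k[1]*(P[:,1]-.146))/np.hypot(1,k[1]),P[:,2]-k[2])-.018
    r=least_squares(f,[.559,-.1,.085],loss='soft_l1',f_scale=.001);print(n,len(P),r.x.round(4),np.std(f(r.x)).round(4));return r.x
for n,d,b in(('top',dt,(118,182,140,175)),('side',ds,(280,335,110,170))):
    k=pin(n,d,*b)
    C=cloud(n,d);
    # predicted hole-edge / free-end pixels for y=.146
    if n=='top':
        a=np.array([k[1],1])/np.hypot(1,k[1])
        for yc in(.143,.146,.149):
            c=np.array([k[0]+k[1]*(yc-.146),yc])
            q=[proj('top',[*(c+a*s),z]) for s,z in((-.010,.103),(.010,.103),(-.034,.103),(-.034,.085))];print(yc,np.round(q,1).tolist())
            b=np.array([a[1],-a[0]]);print('x edges',[proj('top',[*(c+b*s),.101]).round(1).tolist() for s in(-.008,.008)])
E
```

```text
(389, np.float64(0.11045769031870767), array([ 0.4753, -0.1818]), array([0.0443, 0.032 ]), 13.014439582824707)
(270, np.float64(0.11061780494201924), array([ 0.4761, -0.1845]), array([0.0446, 0.0321]), 12.785122871398926)
top 530 [ 0.5598 -0.1161  0.0837] 0.0015
0.143 [[161.7, 153.1], [150.8, 154.1], [174.7, 151.9], [177.1, 154.1]]
x edges [[156.8, 158.1], [156.3, 149.6]]
0.146 [[160.0, 153.2], [149.2, 154.2], [173.1, 152.0], [175.5, 154.3]]
x edges [[155.2, 158.2], [154.6, 149.8]]
0.149 [[158.4, 153.4], [147.5, 154.4], [171.4, 152.2], [173.9, 154.4]]
x edges [[153.6, 158.4], [153.0, 149.9]]
side 192 [ 0.5589 -0.1163  0.083 ] 0.0024
```

```bash
cat >> h.py <<'E'
def to(x,y,z,ang):
    from scipy.spatial.transform import Rotation as R
    s=manip.state();q=s['tool_rot'];M=R.from_quat([q[1],q[2],q[3],q[0]]).as_matrix()
    a=np.degrees(np.arctan2(M[1,1],M[0,1]));D=M.T@(np.array([x,y,z])-s['tool_pos'])
    print('t',round(s['time'],2),'pos',s['tool_pos'].round(4),'yang',a.round(2),'z',M[:,2].round(4),'delta cm',(D*100).round(2),'turn',np.radians(a-ang).round(4),'F',s['contact_force'].round(1),'T',s['ft_torque'].round(2),'w',s['gripper_width'],'g',s['grasp_force'])
E
python3 -m crank '[{"turn":-0.134,"z":-0.4},{"turn":-0.134,"z":-0.4},{"turn":-0.134,"z":-0.4},{"turn":-0.134,"z":-0.4},{"turn":-0.136,"z":-0.4}]' 75
python3 -c "
from h import *
to(.4757,-.183,.25,103)"
```

```text
t 0.1 pos [0.2692 0.5634 0.2302] yang 64.46 z [-0.001  -0.0016 -1.    ] delta cm [-50.82 -58.45  -1.88] turn -0.6727 F [ 0.1 -0.5  0.3] T [ 0.02 -0.   -0.01] w 1.0036017557230714 g 0.0schema error: expected keys x, y, z, turn
```

All keys are required.

```bash
python3 -m crank '[{"x":0,"y":0,"turn":-0.134,"z":-0.4},{"x":0,"y":0,"turn":-0.134,"z":-0.4},{"x":0,"y":0,"turn":-0.134,"z":-0.4},{"x":0,"y":0,"turn":-0.134,"z":-0.4},{"x":0,"y":0,"turn":-0.136,"z":-0.4}]' 75
python3 -c "
from h import *
to(.4757,-.183,.25,103)"
```

```text
time: 0.6
tool_pos: [0.2693, 0.5636, 0.2507]
tool_rot: [-0.0, -0.116, 0.993, -0.001]
contact_force: [-0.2, -0.0, -0.3]
gripper_width: 0.749
grasp_force: 0.0
t 0.6 pos [0.2693 0.5636 0.2507] yang 103.28 z [-7.0e-04 -1.1e-03 -1.0e+00] delta cm [ -2.94 -77.41   0.14] turn 0.0049 F [-0.2 -0.  -0.3] T [-0.01  0.01 -0.  ] w 0.7485658458778977 g 0.0
```

```bash
for i in 1 2 3; do :; done
python3 -m crank '[{"x":-0.15,"y":-3.9,"z":0,"turn":0},{"x":-0.15,"y":-3.9,"z":0,"turn":0},{"x":-0.15,"y":-3.9,"z":0,"turn":0},{"x":-0.15,"y":-3.9,"z":0,"turn":0},{"x":-0.15,"y":-3.9,"z":0,"turn":0}]' >/dev/null
python3 -m crank '[{"x":-0.15,"y":-3.9,"z":0,"turn":0},{"x":-0.15,"y":-3.9,"z":0,"turn":0},{"x":-0.15,"y":-3.9,"z":0,"turn":0},{"x":-0.15,"y":-3.9,"z":0,"turn":0},{"x":-0.15,"y":-3.9,"z":0,"turn":0}]' >/dev/null
python3 -m crank '[{"x":-0.15,"y":-3.9,"z":0,"turn":0},{"x":-0.15,"y":-3.9,"z":0,"turn":0},{"x":-0.15,"y":-3.9,"z":0,"turn":0},{"x":-0.15,"y":-3.9,"z":0,"turn":0},{"x":-0.15,"y":-3.9,"z":0,"turn":0}]' >/dev/null
python3 -c "
from h import *
to(.4757,-.183,.25,103)"
```

```text
t 2.1 pos [ 0.4225 -0.0027  0.251 ] yang 102.95 z [ 0.e+00  1.e-04 -1.e+00] delta cm [ -1.15 -18.76   0.09] turn -0.0009 F [ 0.5  0.5 -0.1] T [ 0.05 -0.01 -0.06] w 0.7476176346627825 g 0.0
```

```bash

python3 -m crank '[{"x":-0.23,"y":-3.75,"z":0,"turn":0},{"x":-0.23,"y":-3.75,"z":0,"turn":0},{"x":-0.23,"y":-3.75,"z":0,"turn":0},{"x":-0.23,"y":-3.75,"z":0,"turn":0},{"x":-0.23,"y":-3.75,"z":0,"turn":0}]' >/dev/null
python3 -m crank '[{"x":0,"y":0,"z":3.5,"turn":0},{"x":0,"y":0,"z":3.5,"turn":0},{"x":0,"y":0,"z":3.5,"turn":0},{"x":0,"y":0,"z":0,"turn":0}]' >/dev/null
python3 - <<'E'
from h import *
to(.4757,-.183,.079,103)
p,d=grab('top','t2');q,e=grab('side','s2')
a=cv2.resize(p[140:240,270:390][:,:,::-1],(600,500));b=cv2.resize(q[140:290,220:370][:,:,::-1],(500,500))
cv2.imwrite('pics/c2.png',cv2.resize(np.hstack([a,b]),(800,364)))
E
```

```text
t 3.0 pos [ 0.472  -0.1793  0.1399] yang 102.94 z [-0.0106  0.0059 -0.9999] delta cm [-0.34 -0.49  6.09] turn -0.0011 F [ 0.3  0.9 -0.5] T [ 0.03  0.04 -0.  ] w 0.7517846985058098 g 0.0
```

View pics/c2.png

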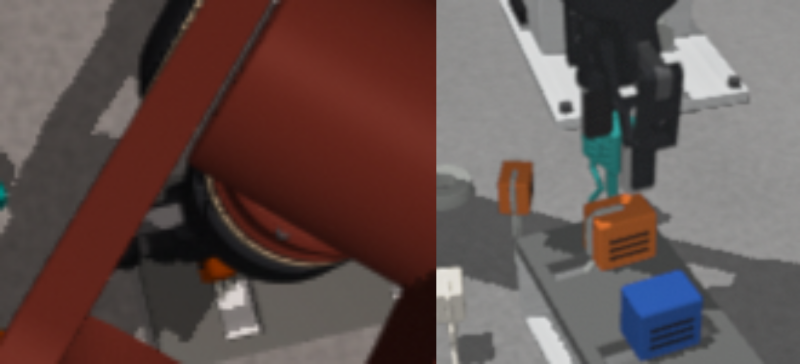

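The gripper is straddling the head from above, at crop side (620,190). The top view is blocked by the arm. I fine-tune and descend.

```bash

python3 -c "
from h import *
to(.4757,-.183,.079,103)"
python3 -m crank '[{"x":0,"y":0,"z":0.5,"turn":0},{"x":0,"y":0,"z":0,"turn":0},{"x":0,"y":0,"z":0,"turn":0}]' >/dev/null
python3 -c "
from h import *
to(.4757,-.183,.079,103)"
```

```text
t 3.1 pos [ 0.4755 -0.1811  0.1461] yang 102.96 z [-1.5e-03  8.0e-04 -1.0e+00] delta cm [ 0.01 -0.2   6.71] turn -0.0007 F [-0.5 -0.8  0.5] T [-0.   -0.02 -0.01] w 0.7473457041376905 g 0.0
t 3.4 pos [ 0.4767 -0.1817  0.1429] yang 102.97 z [ 0.0023 -0.0013 -1.    ] delta cm [ 0.14 -0.1   6.39] turn -0.0005 F [ 1.   0.4 -0.6] T [-0.03  0.   -0.01] w 0.74922398918681 g 0.0
```

```bash

python3 -m crank '[{"x":0.02,"y":-0.02,"z":1.32,"turn":0},{"x":0.02,"y":-0.02,"z":1.32,"turn":0},{"x":0.02,"y":-0.02,"z":1.32,"turn":0},{"x":0.02,"y":-0.02,"z":1.32,"turn":0},{"x":0.02,"y":-0.02,"z":1.32,"turn":0}]'
python3 -m crank '[{"x":0,"y":0,"z":0,"turn":0},{"x":0,"y":0,"z":0,"turn":0},{"x":0,"y":0,"z":0,"turn":0}]' >/dev/null
python3 -c "
from h import *
to(.4757,-.183,.077,103)"
python3 -m crank '[{"x":0,"y":0,"z":0,"turn":0},{"x":0,"y":0,"z":0,"turn":0},{"x":0,"y":0,"z":0,"turn":0},{"x":0,"y":0,"z":0,"turn":0},{"x":0,"y":0,"z":0,"turn":0}]' 0
python3 -m crank '[{"x":0,"y":0,"z":0,"turn":0},{"x":0,"y":0,"z":0,"turn":0},{"x":0,"y":0,"z":0,"turn":0},{"x":0,"y":0,"z":0,"turn":0},{"x":0,"y":0,"z":0,"turn":0}]'
python3 -c "
from h import *
to(.4757,-.183,.077,103)"
```

```text
time: 3.9
tool_pos: [0.4746, -0.1822, 0.0735]
tool_rot: [-0.001, -0.113, 0.994, 0.0]
contact_force: [-0.1, -0.2, 1.0]
gripper_width: 0.75
grasp_force: 0.0
t 4.2 pos [ 0.4757 -0.1828  0.076 ] yang 102.96 z [ 1.1e-03 -6.0e-04 -1.0e+00] delta cm [ 0.   -0.02 -0.1 ] turn -0.0006 F [ 0.4 -0.1  0.2] T [ 0.04  0.03 -0.02] w 0.7499929272990876 g 0.0
time: 4.7
tool_pos: [0.4757, -0.1828, 0.0762]
tool_rot: [0.001, -0.113, 0.994, -0.0]
contact_force: [-0.2, 0.3, 3.7]
gripper_width: 0.359
grasp_force: 59.8
time: 5.2
tool_pos: [0.4757, -0.1828, 0.0762]
tool_rot: [0.001, -0.113, 0.994, -0.0]
contact_force: [-0.9, 0.0, 5.1]
gripper_width: 0.365
grasp_force: 59.8
t 5.2 pos [ 0.4757 -0.1828  0.0762] yang 102.96 z [ 1.4e-03 -7.0e-04 -1.0e+00] delta cm [ 0.01 -0.02 -0.08] turn -0.0007 F [-0.9  0.   5.1] T [ 0.01 -0.01  0.01] w 0.3651360121803472 g 59.773648381233215
```

```bash

python3 -m crank '[{"x":0,"y":0,"z":-1,"turn":0},{"x":0,"y":0,"z":-2.5,"turn":0},{"x":0,"y":0,"z":-3,"turn":0},{"x":0,"y":0,"z":-3,"turn":0},{"x":0,"y":0,"z":-3,"turn":0}]' >/dev/null
python3 -m crank '[{"x":0,"y":0,"z":-1.5,"turn":0.056},{"x":0,"y":0,"z":-0.5,"turn":0.055},{"x":0,"y":0,"z":0,"turn":0},{"x":0,"y":0,"z":0,"turn":0}]'
python3 -c "
from h import *
to(.5595,.145,.215,96.6)"
```

```text
time: 6.1
tool_pos: [0.4746, -0.1822, 0.2195]
tool_rot: [-0.001, -0.058, 0.998, 0.0]
contact_force: [-0.2, 0.1, -0.7]
gripper_width: 0.366
grasp_force: 59.4
t 6.1 pos [ 0.4746 -0.1822  0.2195] yang 96.67 z [-1.3e-03  8.0e-04 -1.0e+00] delta cm [-12.23  31.51   0.47] turn 0.0012 F [-0.2  0.1 -0.7] T [-0.    0.01 -0.  ] w 0.3655971496758363 g 59.365991950035095
```

```bash

python3 -m crank '[{"x":-1.2,"y":3.1,"z":0,"turn":0},{"x":-1.2,"y":3.1,"z":0,"turn":0},{"x":-1.2,"y":3.1,"z":0,"turn":0},{"x":-1.2,"y":3.1,"z":0,"turn":0},{"x":-1.2,"y":3.1,"z":0,"turn":0}]' >/dev/null
python3 -m crank '[{"x":-1.2,"y":3.1,"z":0,"turn":0},{"x":-1.2,"y":3.1,"z":0,"turn":0},{"x":-1.2,"y":3.1,"z":0,"turn":0},{"x":-1.2,"y":3.1,"z":0,"turn":0},{"x":-1.2,"y":3.1,"z":0,"turn":0}]' >/dev/null
python3 -m crank '[{"x":-0.15,"y":0.5,"z":0,"turn":0},{"x":0,"y":0,"z":0,"turn":0},{"x":0,"y":0,"z":0,"turn":0},{"x":0,"y":0,"z":0,"turn":0}]' >/dev/null
python3 - <<'E'
from h import *
to(.5595,.145,.215,96.6)
p,d=grab('top','t3');q,e=grab('side','s3')
a=cv2.resize(p[110:210,100:220][:,:,::-1],(480,400),interpolation=2);b=cv2.resize(q[60:190,240:370][:,:,::-1],(400,400),interpolation=2)
cv2.imwrite('pics/c3.png',cv2.resize(np.hstack([a,b]),(800,364)))
print(proj('side',[.5595,.145,.231]),proj('side',[.5595,.145,.152]),proj('side',[.5595,.145,.103]))
E
```

```text
t 7.5 pos [0.5593 0.1433 0.2199] yang 96.54 z [-7.e-04 -4.e-04 -1.e+00] delta cm [-0.04  0.17  0.49] turn -0.0011 F [-0.4  0.2 -1.2] T [-0.01 -0.02 -0.02] w 0.3629678158798804 g 59.74285304546356
[306.78388137  88.14634661] [306.07253384 122.39425505] [305.66328001 142.09782749]
```

View pics/c3.png

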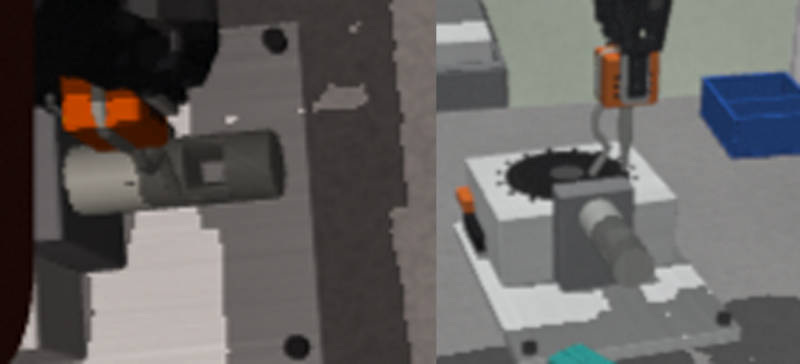

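```bash
python3 - <<'E'
from h import *
s=manip.state();t=s['tool_pos'];g=t+[0,0,.0158]
q=cv2.imread('pics/s3.png');d=np.load('pics/s3.npy');C=cloud('side',d)
h=cv2.cvtColor(q,cv2.COLOR_BGR2HSV);m=(h[...,0]<15)&(h[...,1]>120);m[:60]=0;m[110:]=0;m[:,:280]=0;m[:,340:]=0
for v in range(72,102,3):
    u=np.where(m[v])[0]
    if len(u):print(v,u.min(),u.max())
a=np.radians(96.6);ax=np.array([np.cos(a),np.sin(a),0]);ay=np.array([-np.sin(a),np.cos(a),0])
for sx,sy in((-1,-1),(-1,1),(1,1)):
    print(sx,sy,[proj('side',g+ax*.016*sx+ay*.022*sy+[0,0,z]).round(1).tolist() for z in(.02,-.02)])
P=C[m];P=P[(P[:,2]>.2)];r=(P-g);print('cot x',np.percentile(r@ax,[1,50,99]).round(4),'cot y',np.percentile(r@ay,[1,5,50,95,99]).round(4),'z',np.percentile(r[:,2],[1,99]).round(4))
# leg
for v in range(104,124):
    w=C[v,296:318]; r=w-g; ok=(abs(r@ax)<.03)&(abs(r@ay)<.04)
    print(v,[(296+i,round(1000*(r[i]@ay)),round(1000*(r[i]@ax))) for i in np.where(ok)[0]])
b=cv2.resize(q[65:165,265:365],(600,600),interpolation=2)
for p in (g-[0,0,.079],g-[0,0,.04],np.array([.5595,.145,.103])):
    u=(proj('side',p)-[265,65]+.5)*6;cv2.circle(b,tuple(int(x) for x in u),3,(0,255,0),1)
cv2.imwrite('pics/c4.png',b)
E
```

```text
78 297 318
81 299 318
84 299 318
87 299 318
90 299 318
93 299 318
96 299 317
-1 -1 [[319.4, 78.1], [318.7, 96.5]]
-1 1 [[299.5, 80.1], [299.3, 98.6]]
1 1 [[295.1, 75.6], [295.0, 93.8]]
cot x [-0.029  -0.0161  0.0091] cot y [-0.0204 -0.0191  0.0145  0.0216  0.0222] z [-0.0179  0.0229]
104 [(np.int64(296), 25, -1), (np.int64(297), 24, -4), (np.int64(305), 5, -3), (np.int64(306), 3, -6), (np.int64(307), 2, -9), (np.int64(308), -1, -6), (np.int64(309), -4, -6)]
105 [(np.int64(296), 25, -3), (np.int64(297), 23, -4), (np.int64(305), 5, -4), (np.int64(306), 3, -5), (np.int64(307), 1, -6), (np.int64(308), -1, -7), (np.int64(309), -4, -4)]
106 [(np.int64(296), 25, -3), (np.int64(297), 23, -3), (np.int64(305), 5, -5), (np.int64(306), 2, -2), (np.int64(307), 1, -7), (np.int64(308), -1, -7), (np.int64(309), -4, -6)]
107 [(np.int64(296), 26, -4), (np.int64(297), 23, -2), (np.int64(298), 21, -3), (np.int64(305), 5, -4), (np.int64(306), 3, -7), (np.int64(307), 0, -3), (np.int64(308), -1, -6), (np.int64(309), -6, -1)]
108 [(np.int64(296), 25, -2), (np.int64(297), 24, -6), (np.int64(298), 20, -2), (n
[... 1636 characters left out ...]
7 [(np.int64(297), 24, -6), (np.int64(298), 21, -3), (np.int64(299), 18, -3), (np.int64(305), 4, -1), (np.int64(306), 2, -3), (np.int64(307), -1, -1), (np.int64(308), -3, -3)]
118 [(np.int64(296), 25, -1), (np.int64(297), 23, -2), (np.int64(298), 21, -4), (np.int64(305), 3, 2), (np.int64(306), 1, -2), (np.int64(307), -1, -2), (np.int64(308), -3, -2)]
119 [(np.int64(296), 25, -4), (np.int64(297), 24, -5), (np.int64(298), 21, -3), (np.int64(306), 2, -4), (np.int64(307), 0, -5)]
120 [(np.int64(296), 25, -2), (np.int64(297), 23, -4), (np.int64(306), 1, -1), (np.int64(307), -1, -3)]
121 [(np.int64(296), 26, -7), (np.int64(306), 1, -2), (np.int64(307), -1, -3)]
122 [(np.int64(296), 26, -4)]
123 []
```

View pics/c4.png

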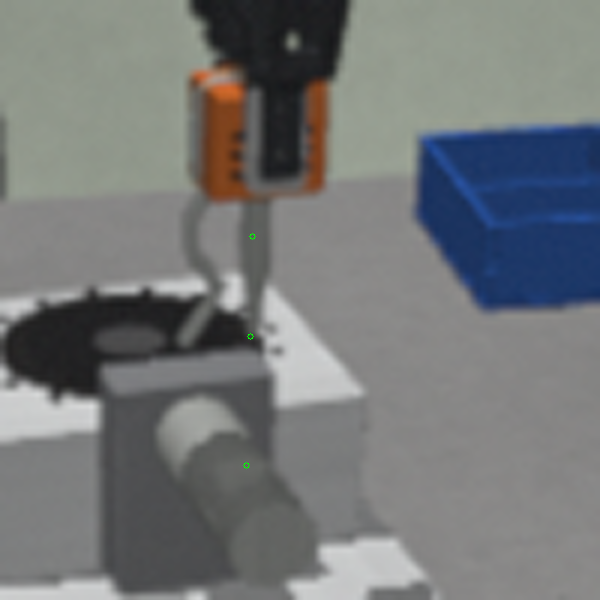

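The leg hangs straight and centred under the tool: the tip is at side (307,121) and the predicted dot falls on it. I correct by 1–2 mm and descend to just above the hole.

```bash

python3 -m crank '[{"x":-0.03,"y":0.11,"z":1.2,"turn":0},{"x":0,"y":0,"z":1.2,"turn":0},{"x":0,"y":0,"z":1.2,"turn":0},{"x":0,"y":0,"z":1.2,"turn":0},{"x":0,"y":0,"z":0,"turn":0}]' >/dev/null
python3 -m crank '[{"x":0,"y":0,"z":0,"turn":0},{"x":0,"y":0,"z":0,"turn":0},{"x":0,"y":0,"z":0,"turn":0}]' >/dev/null
python3 - <<'E'
from h import *
to(.5595,.1445,.107,96.6)
q,e=grab('side','s5');p,e=grab('top','t5')
s=manip.state();g=s['tool_pos']+[0,0,.0158]
b=cv2.resize(q[75:165,265:355][:,:,::-1],(540,540),interpolation=2)
u=(proj('side',g-[0,0,.079])-[265,75]+.5)*6;cv2.circle(b,tuple(int(x) for x in u),3,(0,255,0),1)
cv2.imwrite('pics/c5.png',np.hstack([b,cv2.resize(p[130:190,140:168][:,:,::-1],(252,540))]))
E
```

```text
t 8.4 pos [0.5603 0.1456 0.1732] yang 96.6 z [ 1.5e-03  2.0e-04 -1.0e+00] delta cm [ 0.1  -0.1   6.62] turn 0.0 F [ 0.6  0.8 -0.8] T [ 0.   -0.03  0.02] w 0.3679613708825752 g 59.70747113227844
```

View pics/c5.png

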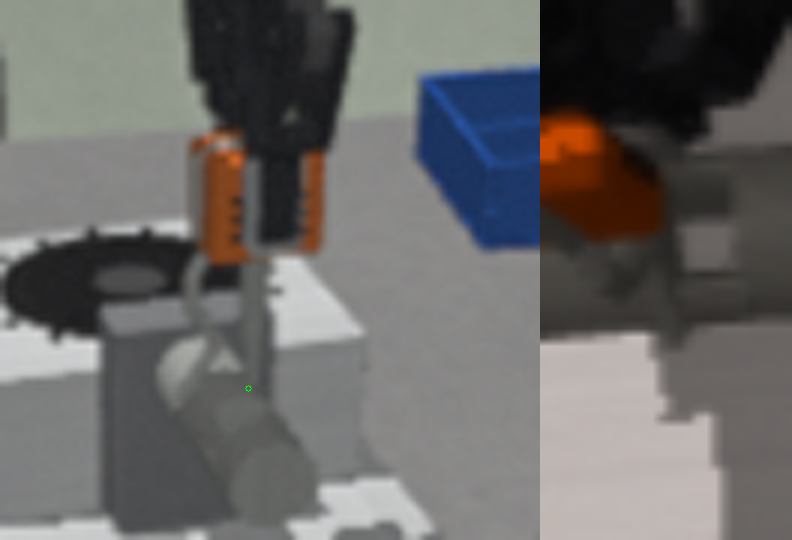

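The tip hovers over the hole at crop (250,385), with the bow to the left. I descend in small steps and watch the force.

```bash

python3 -m crank '[{"x":0.05,"y":-0.1,"z":0.2,"turn":0},{"x":0,"y":0,"z":0.3,"turn":0},{"x":0,"y":0,"z":0.3,"turn":0},{"x":0,"y":0,"z":0.3,"turn":0},{"x":0,"y":0,"z":0.3,"turn":0}]' >/dev/null
python3 -m crank '[{"x":0,"y":0,"z":0,"turn":0},{"x":0,"y":0,"z":0,"turn":0}]' >/dev/null
python3 -c "
from h import *
to(.5595,.1445,.107,96.6)"
```

```text
t 9.2 pos [0.5593 0.1445 0.1581] yang 96.6 z [-3.e-04 -1.e-04 -1.e+00] delta cm [-0.02  0.    5.11] turn 0.0 F [ 0.5 -0.6 -0.9] T [0.04 0.05 0.06] w 0.367515693126811 g 59.706825613975525
```

```bash

python3 -m crank '[{"x":0,"y":0,"z":0.3,"turn":0},{"x":0,"y":0,"z":0.3,"turn":0},{"x":0,"y":0,"z":0.3,"turn":0},{"x":0,"y":0,"z":0.3,"turn":0},{"x":0,"y":0,"z":0,"turn":0}]'
python3 -m crank '[{"x":0,"y":0,"z":0.3,"turn":0},{"x":0,"y":0,"z":0.3,"turn":0},{"x":0,"y":0,"z":0.3,"turn":0},{"x":0,"y":0,"z":0,"turn":0},{"x":0,"y":0,"z":0,"turn":0}]'
python3 -c "
from h import *
to(.5595,.1445,.107,96.6)"
```

```text
time: 9.7
tool_pos: [0.5589, 0.1444, 0.1455]
tool_rot: [-0.001, -0.058, 0.998, -0.0]
contact_force: [-0.2, -0.6, -1.1]
gripper_width: 0.368
grasp_force: 59.7
time: 10.2
tool_pos: [0.5583, 0.1444, 0.1365]
tool_rot: [-0.001, -0.058, 0.998, -0.0]
contact_force: [-3.0, -1.0, 0.5]
gripper_width: 0.37
grasp_force: 59.8
t 10.2 pos [0.5583 0.1444 0.1365] yang 96.61 z [-2.9e-03 -4.0e-04 -1.0e+00] delta cm [-0.13  0.    2.95] turn 0.0001 F [-3.  -1.   0.5] T [-0.14  0.84 -0.04] w 0.37016218075341684 g 59.84036207199097
```

```bash

python3 -m crank '[{"x":-0.08,"y":0,"z":0.3,"turn":0},{"x":0,"y":0,"z":0.3,"turn":0},{"x":0,"y":0,"z":0.3,"turn":0},{"x":0,"y":0,"z":0,"turn":0},{"x":0,"y":0,"z":0,"turn":0}]'
python3 -m crank '[{"x":0,"y":0,"z":0.3,"turn":0},{"x":0,"y":0,"z":0.3,"turn":0},{"x":0,"y":0,"z":0.3,"turn":0},{"x":0,"y":0,"z":0,"turn":0},{"x":0,"y":0,"z":0,"turn":0}]'
python3 -c "
from h import *
to(.5595,.1445,.107,96.6)"
```

```text
time: 10.7
tool_pos: [0.5575, 0.1444, 0.1255]
tool_rot: [-0.004, -0.058, 0.998, -0.0]
contact_force: [-5.9, -0.6, -4.3]
gripper_width: 0.367
grasp_force: 59.5
time: 11.2
tool_pos: [0.5585, 0.1444, 0.1171]
tool_rot: [-0.002, -0.058, 0.998, -0.0]
contact_force: [-4.7, -0.1, -7.4]
gripper_width: 0.364
grasp_force: 59.6
t 11.2 pos [0.5585 0.1444 0.1171] yang 96.6 z [-4.4e-03 -4.0e-04 -1.0e+00] delta cm [-0.11 -0.    1.01] turn 0.0 F [-4.7 -0.1 -7.4] T [-0.07  0.86 -0.01] w 0.364445435891409 g 59.64785277843475
```

```bash

python3 -m crank '[{"x":0,"y":0,"z":0.3,"turn":0},{"x":0,"y":0,"z":0.3,"turn":0},{"x":0,"y":0,"z":0.3,"turn":0},{"x":0,"y":0,"z":0,"turn":0},{"x":0,"y":0,"z":0,"turn":0}]'
python3 -m crank '[{"x":0,"y":0,"z":0.1,"turn":0},{"x":0,"y":0,"z":0.1,"turn":0},{"x":0,"y":0,"z":0,"turn":0}]'
python3 -c "
from h import *
to(.5595,.1445,.107,96.6)"
```

```text
time: 11.7
tool_pos: [0.5604, 0.1446, 0.11]
tool_rot: [0.0, -0.058, 0.998, 0.0]
contact_force: [-2.2, -0.3, -4.0]
gripper_width: 0.364
grasp_force: 59.7
time: 12.0
tool_pos: [0.5608, 0.1446, 0.1089]
tool_rot: [0.001, -0.058, 0.998, 0.0]
contact_force: [-1.4, -1.0, -1.3]
gripper_width: 0.365
grasp_force: 59.9
t 12.0 pos [0.5608 0.1446 0.1089] yang 96.6 z [ 1.7e-03  2.0e-04 -1.0e+00] delta cm [0.13 0.   0.19] turn -0.0 F [-1.4 -1.  -1.3] T [-0.04  0.36  0.02] w 0.36487297339205843 g 59.904969334602356
```

```bash

python3 -m crank '[{"x":0.08,"y":0,"z":0.1,"turn":0},{"x":0,"y":0,"z":0.1,"turn":0},{"x":0,"y":0,"z":0,"turn":0},{"x":0,"y":0,"z":0,"turn":0}]'
python3 -m crank '[{"x":0,"y":0,"z":0.1,"turn":0},{"x":0,"y":0,"z":0.1,"turn":0},{"x":0,"y":0,"z":0,"turn":0},{"x":0,"y":0,"z":0,"turn":0}]'
```

```text
time: 12.4
tool_pos: [0.5603, 0.1445, 0.1072]
tool_rot: [0.001, -0.058, 0.998, 0.0]
contact_force: [0.4, 0.6, 1.1]
gripper_width: 0.365
grasp_force: 60.5
time: 12.8
tool_pos: [0.5605, 0.1446, 0.107]
tool_rot: [0.001, -0.058, 0.998, -0.0]
contact_force: [-4.2, -0.3, 10.2]
gripper_width: 0.364
grasp_force: 61.7
```

The head has bottomed at the expected height (TCP 0.107 m, 10 N). I relieve the push, open part-way and look.

```bash

python3 -m crank '[{"x":0,"y":0,"z":-0.15,"turn":0},{"x":0,"y":0,"z":0,"turn":0}]'
python3 -m crank '[{"x":0,"y":0,"z":0,"turn":0},{"x":0,"y":0,"z":0,"turn":0},{"x":0,"y":0,"z":0,"turn":0},{"x":0,"y":0,"z":0,"turn":0},{"x":0,"y":0,"z":0,"turn":0}]' 65
python3 -m crank '[{"x":0,"y":0,"z":-0.5,"turn":0},{"x":0,"y":0,"z":-1.5,"turn":0},{"x":0,"y":0,"z":-3,"turn":0},{"x":0,"y":0,"z":-3,"turn":0},{"x":0,"y":0,"z":-3,"turn":0}]'
python3 -m crank '[{"x":0,"y":-4,"z":-2,"turn":0},{"x":0,"y":-4,"z":-1,"turn":0},{"x":0,"y":-4,"z":0,"turn":0},{"x":0,"y":-4,"z":0,"turn":0},{"x":0,"y":0,"z":0,"turn":0}]'
python3 - <<'E'
from h import *
q,e=grab('side','s6');p,e2=grab('top','t6')
b=cv2.resize(q[80:180,250:350][:,:,::-1],(400,400),interpolation=2);a=cv2.resize(p[110:210,100:200][:,:,::-1],(400,400),interpolation=2)
cv2.imwrite('pics/c6.png',np.hstack([b,a]))
C=cloud('side',e);h=cv2.cvtColor(cv2.imread('pics/s6.png'),cv2.COLOR_BGR2HSV);m=(h[...,0]<15)&(h[...,1]>120)
P=C[m&(abs(C[...,0]-.56)<.04)&(abs(C[...,1]-.145)<.04)];print(len(P),np.percentile(P,[1,50,99],0).round(4))
E
```

```text
time: 13.0
tool_pos: [0.5603, 0.1446, 0.1071]
tool_rot: [0.001, -0.058, 0.998, 0.0]
contact_force: [0.5, -0.5, 5.4]
gripper_width: 0.371
grasp_force: 60.7
time: 13.5
tool_pos: [0.5592, 0.1444, 0.1054]
tool_rot: [-0.0, -0.058, 0.998, -0.0]
contact_force: [-0.2, -0.1, 0.6]
gripper_width: 0.648
grasp_force: 0.0
time: 14.0
tool_pos: [0.5596, 0.1445, 0.2185]
tool_rot: [0.001, -0.058, 0.998, 0.0]
contact_force: [0.6, -0.3, 0.0]
gripper_width: 0.65
grasp_force: 0.0
time: 14.5
tool_pos: [0.5784, -0.0185, 0.2477]
tool_rot: [0.001, -0.055, 0.998, -0.001]
contact_force: [-0.9, 0.9, -0.6]
gripper_width: 0.651
grasp_force: 0.0
353 [[0.5387 0.1228 0.1047]
 [0.5607 0.1285 0.129 ]
 [0.5805 0.1556 0.1432]]
```

View pics/c6.png

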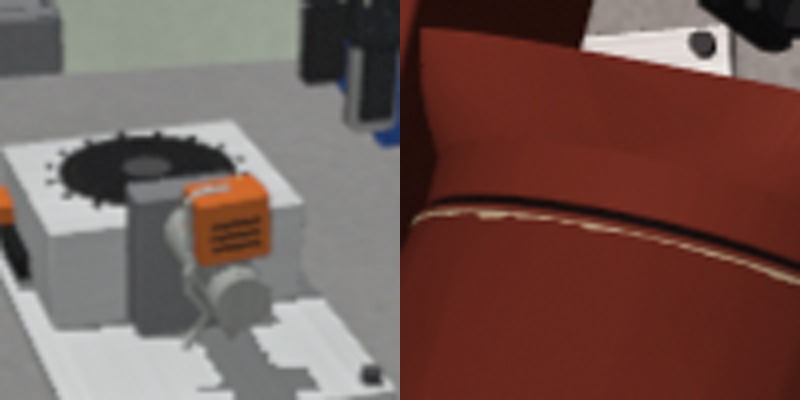

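The head sits level on the pin, with its top at 0.143 m as expected for home. The bow wire hugs the pin's side at crop (190,280), with its end flared below it. The gripper is clear.

```bash
python3 -m crank '[{"x":0,"y":0,"z":0,"turn":0},{"x":0,"y":0,"z":0,"turn":0},{"x":0,"y":0,"z":0,"turn":0}]'; python3 -c "
from plant import manip
print(manip.job_done())"
```

```text
time: 14.9
tool_pos: [0.5777, -0.0134, 0.2459]
tool_rot: [0.0, -0.058, 0.998, 0.0]
contact_force: [-0.1, -0.1, 0.5]
gripper_width: 0.647
grasp_force: 0.0
the job is handed in; nothing more can be done
None
```

The orange-headed cotter is fully home in the retaining pin, with its bow snapped over the side and its head resting on the pin. It has been released, the blue pin was not touched, and the job was handed in at about 15 s.

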